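Back off the ratchet stop of the topping caddy

TASK

Make room in the topping caddy: press the red release pad on its sliding stop down with the fingertips and, keeping it pressed, push the stop along its bar away from the berry cup and the shaker, all the way to the end. Then let go of it. Leave the berry cup, the shaker, the espresso cup and the tamper standing where they are.

Things in the scene. Friction and masses are not known exactly. Their poses are not given: they have to be found in the camera images.
- caddy: Fixed dark steel tray, 165 x 360 x 8 mm, origin at the centre of its underside; its y axis runs along the bar, from the fixed end plate (58 mm high, y = -170 mm) to the far end. The steel bar, 12 mm wide and 46 to 62 mm high, lies at x = +60 mm between black posts 70 mm high (y = -172 and +172 mm). Teeth under it, 8 mm apart, lock the stop against +y.
- stop (a joint): Place of the sliding stop on the bar, m: 0 nearest the cups, growing to caddy +y, 0.110 at the far end; starts at 0 to 0.03 or a tooth more. Black carriage 48 (x) by 60 mm (y), 34 to 72 mm high, with an orange plate 10 mm thick, 50 mm high, over the tray on its -y side. Released, it slides with under 1 N of friction; locked, it yields to +y one tooth at most. It stays where it is left.
- stop_wall (a point): Point on the face, towards caddy -y, of the black push wall standing on the carriage just beyond the release pad: wall 48 mm wide (caddy x), 12 mm thick, its top 12 mm above this point (106 mm over the worktop). Moves with the stop. Pushing this face to caddy +y moves the stop.
- release_top (a point): Centre of the top of the red release pad on the carriage, 38 mm (caddy x) by 40 mm (caddy y), 88 mm over the worktop when up; it sinks with the pad, and moves with the stop. The wall's face is 22 mm from it towards +y.
- release (a joint): How far the release pad is pressed, m: 0 up (up to 0.005 if the pawl happens to rest on a tooth), 0.008 fully down, at a hard stop. It moves straight down against a spring (about 2 N at first, 5 N fully down). The ratchet is free when it is pressed about 6 mm or more; the pad springs up again when let go.
- caddy_home (a point): Point on the bar's axis, 54 mm over the worktop, where the carriage's middle stands when the stop is home.
- berry_cup: Small clear cup of berries with a lid, 79 mm across, 70 mm high, origin at the centre of its underside; stands loose on the tray next to the fixed end plate.
- cocoa_shaker: White and steel powder shaker, 61 mm across, 82 mm high, origin at the centre of its underside; stands loose on the tray between the berry cup and the stop.
- espresso_cup: White espresso cup with a handle, 61 x 79 x 56 mm, origin at the centre of its underside; stands loose on the worktop beside the caddy.
- tamper: Coffee tamper with a wooden handle, 58 mm across, 94 mm high, origin at the centre of its underside; stands loose on the worktop beside the caddy.
Things that resemble listed ones, but are neither listed nor needed, are in the scene too. What is shaped like the cocoa_shaker but orange is not meant. Leave any orange look-alike of the berry_cup alone.

How it is judged:
By the outcome, as a careful person would: the job done as asked, in the order asked, and still so for the second after the job is handed in, with the robot touching nothing.
It also fails if it takes over 32 s, if anything falls off the work surface, if the arm or the gripper's body presses on something with over 40 N, if the wrist force passes 120 N, or if a joint passes its speed limit or range.

ROBOT

A 7-joint arm with a two-finger parallel gripper is mounted at the origin on a cart in front of the work surface, level with it; the furniture and walls round the work are solid. World frame = base frame: x ahead of the robot, y to its left, z up, the work surface at z = 0. Lengths are in m, angles in rad, forces in N, time in s.
With the tool pointing down it reaches from about 0.4 to 0.85 m from the base axis. Payload 4.5 kg.
Tool frame: the origin (TCP) lies midway between the tips of the shut fingers; the grasp point (between the pads) lies 19 mm behind it; z points along the fingers, y is the line along which they close (so a half turn about z gives the same grasp; the last joint's range is limited). The gripper opens to 88 mm and grips with 3 to 60 N. Pads are 18 mm wide; open, the fingers measure 123 mm over their backs; the gripper's body (75 mm by 187 mm) begins 45 mm behind the grasp point.
Start: joints at [-1.109, 0.689, -0.195, 1.565, 0.157, 0.902, -0.215], TCP at [0.259, 0.569, 0.239] pointing down, gripper open.
Joint ranges: [-3.01, 3.01], [-0.46, 2.08], [-1.47, 1.51], [0.13, 2.56], [-1, 4.14], [0.04, 2.09], [-2.66, 2.66]. Speed limits (rad/s): [2.57, 2.57, 3.14, 3.14, 3.14, 3.14, 3.14].

INTERFACE

Orientations are given as a unit quaternion [x, y, z, w].
In Python, from plant import r gives the robot as it stands. The module is installed in compiled form; this text tells all that it offers.
- The arm moves only by the tool step_arm, never from a script. Its argument "series" is a list of rows, each a list of 7 numbers: the shift along the world's x, y, z in mm, then the turn, a rotation vector about the world's x, y, z in rad, then the closure, from 0 (fully open) to 1 (shut). A call has 1 to 20 rows; each row shifts and turns the commanded pose from where the row before left it; what a row does not reach is not made up. A row lasts 1/10 s, in which the tool goes at most 50 mm and 8.59 degrees, less where a joint would pass 70% of its speed; a pose out of reach is approached as far as the arm can. A call is refused whole if a number of a shift passes 50 or a number of a turn 0.15, either way. A call with a gripper value outside its range is refused whole. The fingers move at their own pace and stop on an object; "force" is the grip in N (left out, the last holds). Time passes only in rows, so rows that do not move let the fingers close. It gives the time, the measured TCP pose, the force, the opening and the grip force at its end, in the units of the state.
- r.get_state(): the state, without advancing time (a new reading comes with each control period).
- r.snapshot(name): name is "scene" or "top" or "wrist"; returns (picture, depth): 384x512x3 uint8, blue, green, red; 384x512 float32, m along the optical axis (not along the pixel's ray), 0 where there is no reading.
- r.get_calibration(name): a dict with "intrinsics" (3x3 intrinsics, pixels), "pose" (4x4, takes a point from camera to world coordinates). Camera axes: x right, y up, looking along -z (the intrinsics and any distortion apply to the point x, -y, -z); pixel columns grow to the right and rows downward; lengths in m; the calibration is good to about 2 mm. A picture is of the moment at which its call begins: read the wrist's pose just before it. get_calibration takes no time and is no camera call; for the wrist camera it gives the pose at the moment of the call.
- r.finish_job(): hands the job in; it is judged then, once.
The state is a dict: "clock": time; "q": joint angles; "qd": joint speeds; "joint_torque": joint torques, N m; "tool_pos": TCP position; "eef_rot": TCP orientation; "contact_force": force on the tool from outside, world axes, zero at the start; "moment": the same for the moment, N m; "opening": opening from 0.0 (shut) to 1.0 (fully open); "finger_force": force on a finger pad.
Only numpy, scipy, OpenCV 4.12 (cv2) and the standard library are available. Lean on these libraries where they do the work, as an engineer would, in place of code of your own. Each camera call takes 0.05 s, during which the arm holds its last target. There are 200 camera calls.

## Working session

There is one attempt and no reset: what is moved stays moved. The work goes in short steps, Python scripts to look and compute and a tool call to move; the robot and the scene stay as the last step left them, time stands still between calls to the robot, and variables do not carry over. Pictures are saved under pics/ and viewed, at most 10 in all, crops included, and the job is handed in when it is done.

Besides the shell and the picture viewer there is one more tool, called after "Emit:" as a command line: name --pt "numbers of a row" for each row, then --argument value for the rest. step_arm: Moves the arm, as the interface text tells. Its arguments: {"type":"object","properties":{"series":{"type":"array"},"force":{"type":"number"}},"required":["series"]}

```bash
mkdir -p pics; cat > h.py <<'E'
from plant import r
import numpy as np,cv2
def pt(cal,d,u,v,w=1):
    K=np.array(cal["intrinsics"]);T=np.array(cal["pose"])
    p=d[v-w:v+w+1,u-w:u+w+1];z=np.median(p[p>0])
    return (T@[(u-K[0,2])/K[0,0]*z,-(v-K[1,2])/K[1,1]*z,-z,1])[:3]
E
python3 - <<'E'
from h import *
for n in("scene","top"):
    c=r.get_calibration(n);i,d=r.snapshot(n);cv2.imwrite(f"pics/{n}.png",i);np.save(n+".npy",d)
    print(c)
s=r.get_state();print(s)
a=cv2.imread("pics/scene.png");b=cv2.imread("pics/top.png")
cv2.imwrite("pics/top2.png",cv2.resize(b,(800,600)))
cv2.imwrite("pics/scene2.png",cv2.resize(a,(800,600)))
E
```

```text
{'intrinsics': array([[468.61626892,   0.        , 248.58766837],
       [  0.        , 468.61626892, 197.07470947],
       [  0.        ,   0.        ,   1.        ]]), 'pose': array([[ 0.84090573,  0.33320858, -0.42643827, -0.10308539],
       [-0.5411743 ,  0.52184481, -0.65940001, -0.97573366],
       [ 0.00281686,  0.78527067,  0.61914621,  0.9734845 ],
       [ 0.        ,  0.        ,  0.        ,  1.        ]])}
{'intrinsics': array([[402.1297122 ,   0.        , 258.99503237],
       [  0.        , 402.1297122 , 187.65461268],
       [  0.        ,   0.        ,   1.        ]]), 'pose': array([[ 0.00942029,  0.9865188 , -0.1633766 ,  0.29799325],
       [-0.9999516 ,  0.00882964, -0.00434104, -0.02619176],
       [-0.00283996,  0.16340958,  0.98655423,  1.13270141],
       [ 0.        ,  0.        ,  0.        ,  1.        ]])}
{'clock': 0.1, 'q': array([-1.10918279,  0.68986763, -0.19450109,  1.56622203,  0.15732959,
        0.90251378, -0.21509504]), 'qd': array([-1.02118329e-04, -3.46033773e-04,  2.81900108e-04, -5.63200765e-03,
       -2.12416173e-04, -8.51012989e-05,  1.36504629e-03]), 'joint_torque': array([-3.34401549e-03, -5.28503287e+01, -1.27127588e+00, -1.53837007e+01,
       -5.24863321e-02,  1.97201145e-03,  6.27379518e-05]), 'tool_pos': array([0.25912619, 0.56813725, 0.23801483]), 'eef_rot': array([ 2.12238735e-01,  9.77217511e-01, -8.03866207e-04, -9.38720755e-05]), 'contact_force': array([-0.25269541, -0.03381457,  0.28801228]), 'moment': array([0.00820058, 0.04802366, 0.01132764]), 'finger_force': 0.0, 'opening': 1.0015545644294452}
```

View pics/top2.png

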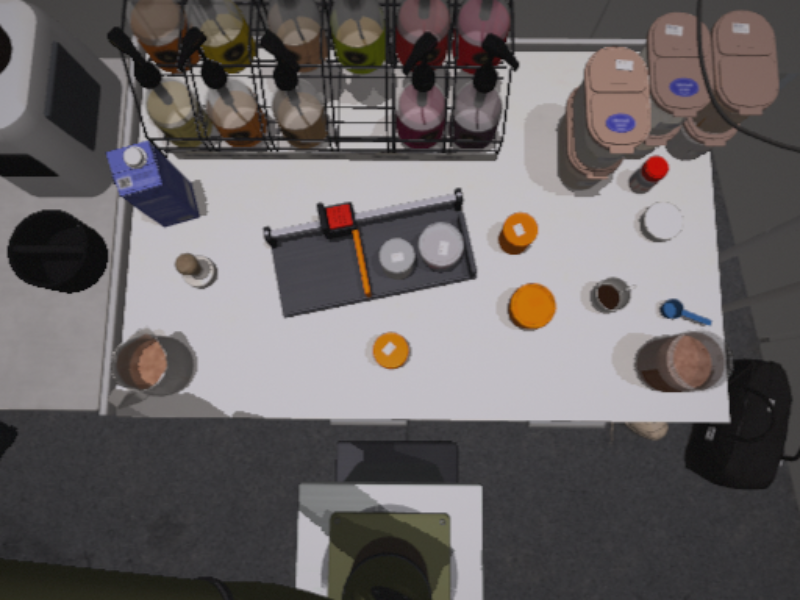

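View pics/scene2.png

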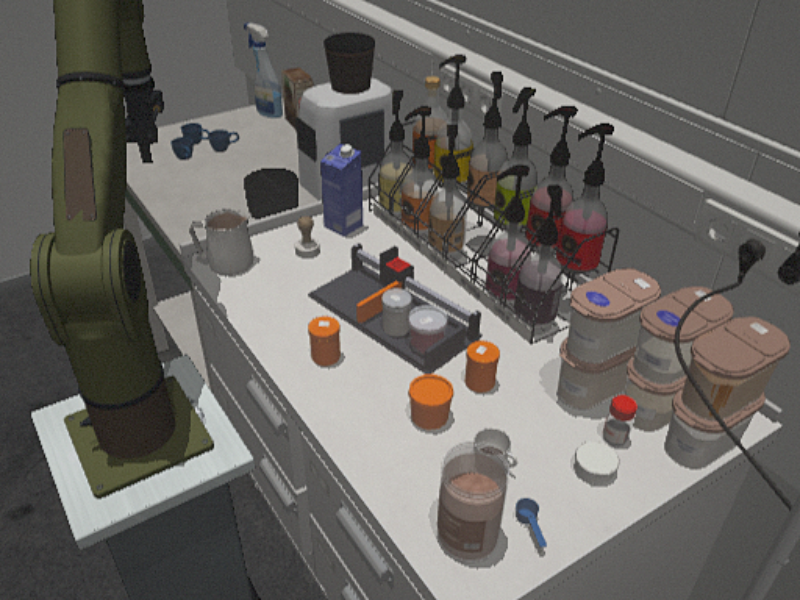

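```bash
python3 - <<'E'
from h import *
P={}
for n in("scene","top"):
    c=r.get_calibration(n);d=np.load(n+".npy");i=cv2.imread(f"pics/{n}.png").astype(int)
    m=(i[...,2]>150)&(i[...,1]<60)&(i[...,0]<60)
    box={"scene":(235,275,160,185),"top":(205,232,125,150)}[n]
    vs,us=np.nonzero(m);k=(us>box[0])&(us<box[1])&(vs>box[2])&(vs<box[3])
    us,vs=us[k],vs[k]
    Q=np.array([pt(c,d,u,v,0) for u,v in zip(us,vs)]);Q=Q[Q[:,2]>np.median(Q[:,2])-.006]
    print(n,"pad",len(Q),Q.mean(0).round(4),Q.min(0).round(3),Q.max(0).round(3))
c=r.get_calibration("top");d=np.load("top.npy")
for nm,u,v in [("postL",269,231),("postR",458,193),("shaker",397,256),("berry",440,243),("barL",300,230),("barR",440,201),("plate_t",356,235),("plate_b",366,290),("trayBL",288,313),("trayBR",473,275),("wall",328,217),
 ("rackfront",330,155),("rackfront2",420,155),("pump1",212,75),("pump2",287,78),("rackl",180,156),("jar",150,365)]:
    print(nm,pt(c,d,round(u/1.5625),round(v/1.5625)).round(3))
# tall points near the caddy
K=c["intrinsics"];T=c["pose"];vv,uu=np.mgrid[:384,:512]
W=np.stack([(uu-K[0,2])/K[0,0]*d,-(vv-K[1,2])/K[1,1]*d,-d,np.ones_like(d)],-1)@np.array(T).T
for y0 in np.arange(-.1,.35,.05):
    k=(d>0)&(W[...,1]>y0)&(W[...,1]<y0+.05)&(W[...,2]>.12)&(W[...,0]>.45)&(W[...,0]<.9)
    print(round(y0,2),"min x of z>.12:",W[k][:,0].min().round(3) if k.any() else None)
E
```

```text
scene pad 54 [0.6077 0.0884 0.0823] [0.588 0.069 0.078] [0.631 0.11  0.088]
top pad 169 [0.6069 0.0938 0.0838] [0.586 0.074 0.078] [0.627 0.112 0.088]
postL [0.582 0.217 0.068]
postR [ 0.652 -0.113  0.071]
shaker [ 0.534 -0.008  0.089]
berry [ 0.56  -0.083  0.075]
barL [0.587 0.164 0.06 ]
barR [ 0.641 -0.084  0.059]
plate_t [0.58  0.065 0.059]
plate_b [0.479 0.046 0.061]
trayBL [0.446 0.189 0.012]
trayBR [ 0.519 -0.146  0.009]
wall [0.604 0.112 0.082]
rackfront [0.739 0.12  0.028]
rackfront2 [ 0.741 -0.048  0.029]
pump1 [0.784 0.276 0.236]
pump2 [0.78  0.161 0.235]
rackl [0.739 0.402 0.016]
jar [0.348 0.418 0.041]
-0.1 min x of z>.12: 0.75
-0.05 min x of z>.12: 0.749
0.0 min x of z>.12: 0.761
0.05 min x of z>.12: 0.84
0.1 min x of z>.12: 0.754
0.15 min x of z>.12: 0.748
0.2 min x of z>.12: 0.761
0.25 min x of z>.12: 0.749
0.3 min x of z>.12: 0.755
```

Emit:
step_arm --pt "10 -15 0 0 0 0.02 1" --pt "22 -30 0 0 0 0.04 1" --pt "22 -30 0 0 0 0.04 1" --pt "22 -30 0 0 0 0.04 1" --pt "22 -30 0 0 0 0.04 1" --pt "22 -30 0 0 0 0.04 1" --pt "22 -30 0 0 0 0.04 1" --pt "22 -30 0 0 0 0.04 1" --pt "22 -30 0 0 0 0.04 1" --pt "22 -30 0 0 0 0.04 1" --pt "22 -30 0 0 0 0.04 1" --pt "22 -30 0 0 0 0.04 1" --pt "22 -30 0 0 0 0.04 1" --pt "22 -30 0 0 0 0.04 1" --pt "22 -30 -10 0 0 0.04 1" --pt "22 -30 -20 0 0 0.04 1" --pt "10 -15 -20 0 0 0.04 1" --pt "0 0 -20 0 0 0.02 1" --pt "0 0 0 0 0 0 1" --force 20

```text
clock: 2.0
tool_pos: [0.6073, 0.087, 0.1657]
eef_rot: [-0.125, 0.992, -0.0, -0.003]
contact_force: [-0.9, 1.2, -0.3]
opening: 0.005
finger_force: 0.0
```

```bash
python3 - <<'E'
from h import *
from scipy.spatial.transform import Rotation as R
s=r.get_state();M=R.from_quat(s["eef_rot"]).as_matrix()
print(s["clock"],s["tool_pos"],s["q"].round(2),"yang",np.degrees(np.arctan2(M[1,1],M[0,1])),"z",M[:,2].round(3),s["contact_force"].round(2),s["opening"])
c=r.get_calibration("wrist");i,d=r.snapshot("wrist")
cv2.imwrite("pics/w1.png",cv2.resize(i,(800,600)))
m=(i[...,2]>140)&(i[...,1]<70)&(i[...,0]<70)
vs,us=np.nonzero(m);Q=np.array([pt(c,d,u,v,0) if d[v,u]>0 else [9,9,9] for u,v in zip(us,vs)])
if len(Q):
    Q=Q[np.abs(Q[:,2]-.086)<.008];n=len(Q)
    if n: print(n,Q.mean(0),Q.min(0),Q.max(0), np.percentile(Q[:,2],[10,50,90]), cv2.minAreaRect((Q[:,:2]*1000).astype(np.float32)))
E
```

```text
2.0 [0.60733372 0.08703643 0.16565458] [ 0.01  0.79 -0.41  1.66  0.41  0.79  1.23] yang 104.36954677069431 z [-0.006 -0.002 -1.   ] [-0.86  1.17 -0.27] 0.004845110410048418
262 [0.60474163 0.10750068 0.08394508] [0.59173684 0.10051552 0.0821067 ] [0.6198149  0.1137447  0.08558969] [0.08307741 0.08398035 0.08488097] ((605.87548828125, 107.56649017333984), (29.69565773010254, 7.977909088134766), 13.73987102508545)
```

View pics/w1.png

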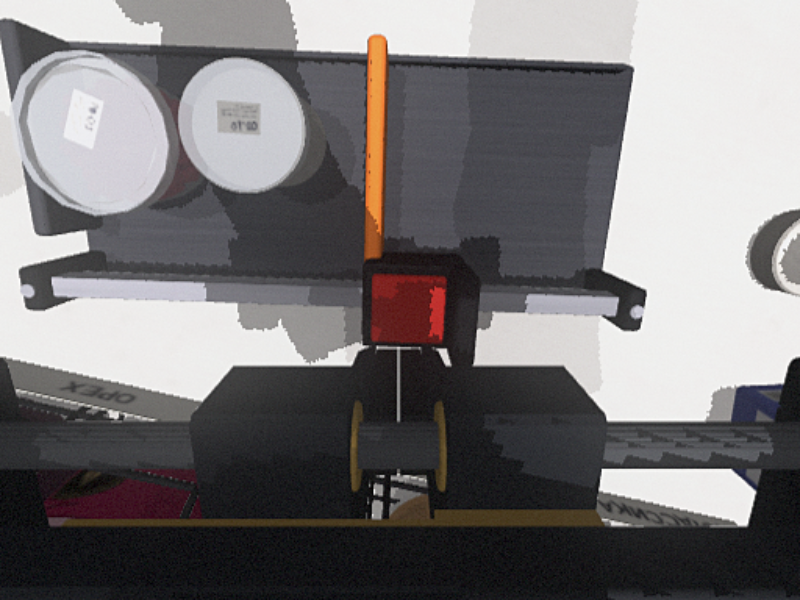

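```bash
python3 - <<'E'
from h import *
c=r.get_calibration("wrist");i,d=r.snapshot("wrist");i=i.astype(int)
m=(i[...,2]>90)&(i[...,1]<60)&(i[...,0]<60)
vs,us=np.nonzero(m);k=(us>230)&(us<292)&(vs>170)&(vs<225);us,vs=us[k],vs[k]
Q=np.array([pt(c,d,u,v,0) for u,v in zip(us,vs)]);Q=Q[np.abs(Q[:,2]-.085)<.006]
print(len(Q),Q.mean(0),Q.max(0),np.percentile(Q[:,2],[10,50,90]),cv2.minAreaRect((Q[:,:2]*1000).astype(np.float32)))
for n,u,v in [("postN",30,290),("postF",636,312),("wallTop",463,310),("barA",120,290),("barB",570,303),("shaker",245,124),("berry",94,133)]:
    print(n,pt(c,d,round(u/1.5625),round(v/1.5625)).round(4))
E
```

```text
1864 [0.60699238 0.09149049 0.08408272] [0.62893205 0.11444756 0.086489  ] [0.08322063 0.08406859 0.0850158 ] ((607.5546875, 92.09563446044922), (37.129703521728516, 39.374351501464844), 11.731221199035645)
postN [ 0.6556 -0.1145  0.0715]
postF [0.5821 0.2225 0.0705]
wallTop [0.5962 0.1177 0.1057]
barA [ 0.647  -0.0707  0.0613]
barB [0.5879 0.1885 0.061 ]
shaker [ 0.5379 -0.0048  0.0895]
berry [ 0.5611 -0.0824  0.0766]
  return _methods._mean(a, axis=axis, dtype=dtype,
  ret = ret.dtype.type(ret / rcount)
```

Emit:
step_arm --pt "0 4 -15 0 0 -0.04 1" --pt "0 0 -20 0 0 0 1" --pt "0 0 -20 0 0 0 1" --pt "0 0 -17 0 0 0 1" --pt "0 0 0 0 0 0 1" --pt "0 0 0 0 0 0 1"

```text
clock: 2.7
tool_pos: [0.6098, 0.0937, 0.098]
eef_rot: [-0.106, 0.994, 0.0, 0.001]
contact_force: [-0.6, 0.7, 0.5]
opening: -0.0
finger_force: 0.0
```

Emit:
step_arm --pt "-2 -3 0 0 0 0 1" --pt "0 0 -5 0 0 0 1" --pt "0 0 -4 0 0 0 1" --pt "0 0 -3 0 0 0 1" --pt "0 0 -2 0 0 0 1" --pt "0 0 0 0 0 0 1" --pt "0 0 0 0 0 0 1"

```text
clock: 3.4
tool_pos: [0.6073, 0.0896, 0.0829]
eef_rot: [-0.106, 0.994, -0.0, -0.0]
contact_force: [-0.7, 0.5, 3.0]
opening: 0.006
finger_force: 1.8
```

Contact, 3 N. Press on to the hard stop.

Emit:
step_arm --pt "0 0 -2 0 0 0 1" --pt "0 0 -2 0 0 0 1" --pt "0 0 -1 0 0 0 1" --pt "0 0 0 0 0 0 1" --pt "0 0 0 0 0 0 1"

```text
clock: 3.9
tool_pos: [0.6074, 0.09, 0.0802]
eef_rot: [-0.106, 0.994, -0.0, 0.001]
contact_force: [-6.3, -1.6, 21.4]
opening: 0.004
finger_force: 10.9
```

Emit:
step_arm --pt "0 0 1 0 0 0 1" --pt "-0.6 3 0 0 0 0 1" --pt "-0.6 3 0 0 0 0 1" --pt "-1.0 5 0 0 0 0 1" --pt "-1.0 5 0 0 0 0 1" --pt "-1.0 5 0 0 0 0 1" --pt "0 0 0 0 0 0 1"

```text
clock: 4.6
tool_pos: [0.6025, 0.1122, 0.0803]
eef_rot: [-0.107, 0.994, 0.0, 0.0]
contact_force: [-4.8, 0.3, 16.0]
opening: 0.003
finger_force: 7.9
```

Sliding freely while pressed. Continue.

Emit:
step_arm --pt "-1.0 5 0 0 0 0 1" --pt "-1.6 8 0 0 0 0 1" --pt "-1.6 8 0 0 0 0 1" --pt "-1.6 8 0 0 0 0 1" --pt "-1.6 8 0 0 0 0 1" --pt "-1.6 8 0 0 0 0 1" --pt "-1.0 5 0 0 0 0 1" --pt "0 0 0 0 0 0 1"

```text
clock: 5.4
tool_pos: [0.5916, 0.1625, 0.0803]
eef_rot: [-0.107, 0.994, 0.0, -0.001]
contact_force: [-6.4, -0.6, 17.6]
opening: 0.002
finger_force: 8.6
```

Emit:
step_arm --pt "-0.8 4 0 0 0 0 1" --pt "-0.8 4 0 0 0 0 1" --pt "-0.8 4 0 0 0 0 1" --pt "-0.6 3 0 0 0 0 1" --pt "0 0 0 0 0 0 1"

```text
clock: 5.9
tool_pos: [0.5885, 0.1768, 0.0803]
eef_rot: [-0.107, 0.994, 0.0, -0.001]
contact_force: [-7.4, -1.6, 18.7]
opening: 0.007
finger_force: 8.8
```

Emit:
step_arm --pt "-0.6 3 0 0 0 0 1" --pt "-0.6 3 0 0 0 0 1" --pt "-0.6 3 0 0 0 0 1" --pt "0 0 0 0 0 0 1"

```text
clock: 6.3
tool_pos: [0.5882, 0.1784, 0.0803]
eef_rot: [-0.104, 0.995, -0.005, -0.001]
contact_force: [-4.8, -11.0, 20.5]
opening: 0.008
finger_force: 10.4
```

```bash
python3 - <<'E'
from h import *
i,d=r.snapshot("wrist");cv2.imwrite("pics/w2.png",cv2.resize(i,(800,600)))
print(r.get_state()["contact_force"])
E
```

```text
[ -4.78695775 -10.93842273  21.30028417]
```

View pics/w2.png

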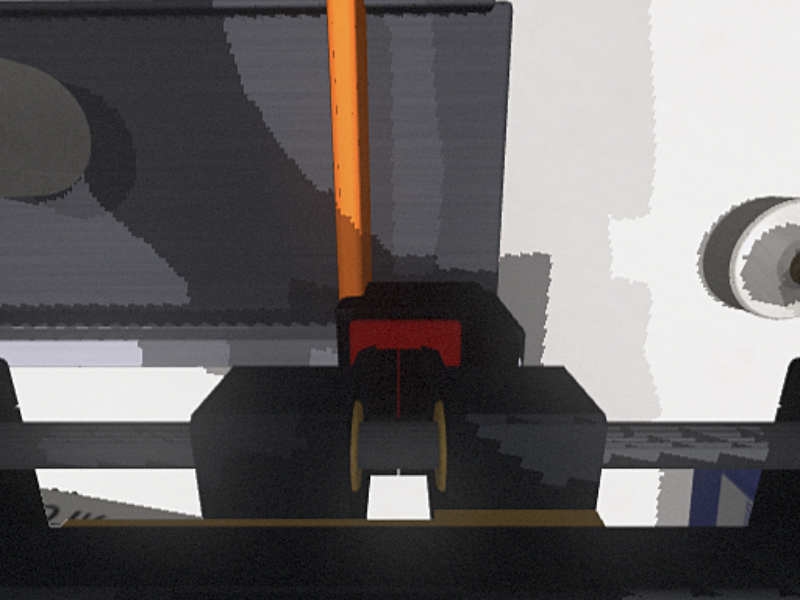

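Emit:
step_arm --pt "-0.4 2 0 0 0 0 1" --pt "0 0 1 0 0 0 1" --pt "0 0 1 0 0 0 1" --pt "0 0 2 0 0 0 1" --pt "0 0 0 0 0 0 1"

```text
clock: 6.85
tool_pos: [0.5883, 0.1863, 0.0829]
eef_rot: [-0.106, 0.994, -0.0, 0.0]
contact_force: [1.1, -3.2, 4.3]
opening: 0.005
finger_force: 1.8
```

Emit:
step_arm --pt "0 0 -2 0 0 0 1" --pt "0 0 -1 0 0 0 1" --pt "-0.4 2 0 0 0 0 1" --pt "-0.6 3 0 0 0 0 1" --pt "-0.6 3 0 0 0 0 1" --pt "0 0 0 0 0 0 1"

```text
clock: 7.45
tool_pos: [0.5882, 0.1873, 0.0804]
eef_rot: [-0.104, 0.995, -0.005, 0.0]
contact_force: [1.2, -15.0, 13.7]
opening: 0.006
finger_force: 9.5
```

Emit:
step_arm --pt "0 0 2 0 0 0 1" --pt "0 0 3 0 0 0 1" --pt "0.8 -4 4 0 0 0 1" --pt "0.4 -2 8 0 0 0 1" --pt "0.4 -2 12 0 0 0 1" --pt "0 0 30 0 0 0 1" --pt "0 0 40 0 0 0 1" --pt "0 0 40 0 0 0 1" --pt "0 0 0 0 0 0 1" --pt "0 0 0 0 0 0 1"

```text
clock: 8.45
tool_pos: [0.5879, 0.1885, 0.2202]
eef_rot: [-0.107, 0.994, 0.001, 0.001]
contact_force: [0.4, 0.2, -0.9]
opening: 0.004
finger_force: 0.0
```

```bash
python3 - <<'E'
from h import *
c=r.get_calibration("wrist");i,d=r.snapshot("wrist");cv2.imwrite("pics/w3.png",cv2.resize(i,(800,600)))
i=i.astype(int)
m=(i[...,2]>90)&(i[...,1]<60)&(i[...,0]<60)&(d>0);vs,us=np.nonzero(m)
Q=np.array([pt(c,d,u,v,0) for u,v in zip(us,vs)]);Q=Q[np.abs(Q[:,2]-.086)<.008]
print(r.get_state()["tool_pos"],r.get_state()["contact_force"],len(Q),Q[:,2].mean(),cv2.minAreaRect((Q[:,:2]*1000).astype(np.float32)))
E
```

```text
[0.58718643 0.18760233 0.21882515] [-0.66775728  0.10034798 -0.67019476] 1427 0.08609898228462268 ((671.8919677734375, 203.9079132080078), (212.84786987304688, 40.29423904418945), 15.735983848571777)
```

View pics/w3.png

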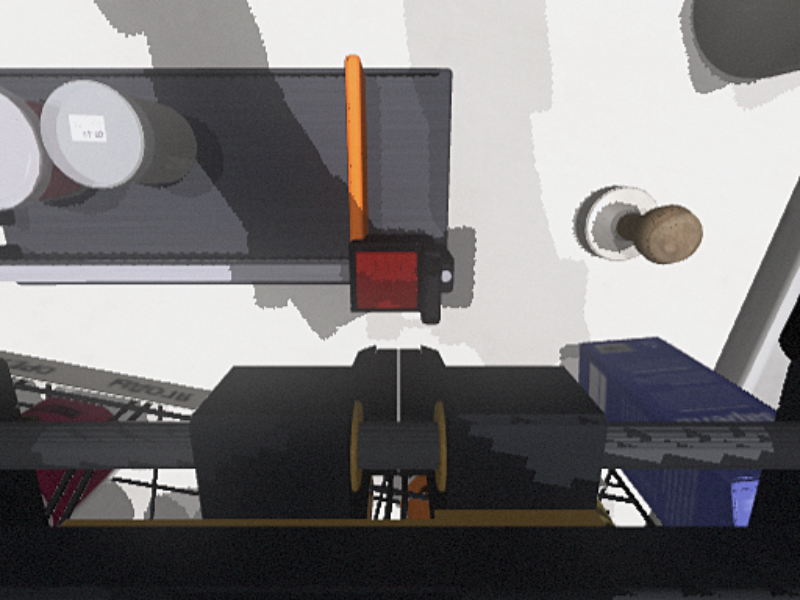

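The last picture shows the carriage up against the far post: the pad is at about (387,280) and the post cap at (446,276). The shaker is at (92,133) with the berry cup beside it, and both are standing, as is the tamper at (620,225). The hand is clear of everything.

```bash
python3 -c "
from plant import r
print(r.finish_job())"
```

```text
the job is handed in; nothing more can be done
None
```

The stop is at the far end of its bar with the pad released and the arm clear; the berry cup, shaker and tamper were seen still standing, the espresso cup was not re-checked but the arm never went near it, and the job is handed in.

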